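# Index the sample shuttle to its loading hole and load it

### The job

Pull up the red-topped plunger knob on the blue shuttle, slide the shuttle away from the meter to its next hole in the dark strip and let the pin snap fully in by its own spring, without ever ramming the pin sideways. Then stand the amber bottle with the blue cap upright in the shuttle's white cup, set down rather than dropped, and let go, leaving everything else on the bench alone.

Things in the scene. Friction and masses are not known exactly. Their poses are not given: they have to be found in the camera images.
- station: White fixed base plate (150 mm in x, 370 mm in y, 12 mm thick) that carries the slide, with a grey light meter (130 x 70 mm, top 97 mm above the bench) at its -y end. Fixed. Origin on the bench under the slide; the plate spans y from -220 to +150 mm, x from -75 to +75 mm, the meter y from -218 to -148 mm. The shuttle slides along this body's +y axis, which is away from the meter.
- carriage (a joint): Slide of the blue shuttle along the station's +y axis, m: 0 as it starts, pinned in its first hole; stop at 0.115; friction about 1.2 N. The next hole lies somewhere from 0.065 to 0.095, in a dark steel strip that is shifted and clamped anew every time: it is not measured and is to be found by feel. Holes leave the pin 1.2 mm of play either way.
- shuttle_top (a point): Centre of the top face of the blue shuttle plate (130 mm in station x by 76 mm in y), 40 mm above the bench. The pin is 45 mm towards -x of it; the dark strip, 30 mm wide and its flat top 26 mm above the bench, lies on the pin's line of travel, with the yellow-floored next hole in it. Pushing the shuttle with its pin riding takes about 4 N, with jolts to 10 N at the start.
- plunger (a joint): Plunger, m: 0 = round-nosed 8 mm pin fully down in a hole, 0.008 = clear of it, 0.013 = upper stop. Let go between holes it rests on the land at 0.007 to 0.009 (a low smooth ramp leads onto the strip) and drags with 2 to 4 N; its spring drops it when it slides over a hole. Spring about 6 N at 0, 10 N at 0.008, 12 N at 0.013. In a hole it stops the shuttle dead; side load on the pin must stay under 30 N.
- knob_grip (a point): Point to grip on the plunger knob, on the pin's axis, moving with the knob; 70 mm above the bench with the pin down. Knob: black waist 22 mm in diameter, 11 mm below to 11 mm above this point, then a red cap 30 mm wide, 8 mm thick. Under it a brass bush 17 mm wide, 16 mm high, stands on the shuttle plate. The axes are those of the station.
- cup_floor (a point): Centre of the inner floor of the shuttle's white cup, 44 mm above the bench, 80 mm from the knob along the station's +x. The cup is 54 mm wide inside, 62 mm outside, its rim 20 mm above this point. Moves with the shuttle.
- sample: Loose amber bottle with a BLUE cap, 48 mm in diameter, 110 mm high, straight-sided to at least 60 mm, about 0.2 kg. Origin at the centre of its underside, z up along the bottle.
- spare: Loose amber bottle of the same shape with a white cap: not wanted, to be left alone. Origin at the centre of its underside.
- beaker: Loose glass beaker, 72 mm wide, 95 mm high; leave alone. Origin under its centre.
- flask: Loose conical glass flask, 80 mm wide, 120 mm high; leave alone. Origin under its centre.
- small_beaker: Loose small glass beaker, 52 mm wide, 60 mm high; leave alone. Origin under its centre.
There are look-alikes about, which are no part of the job. What is shaped like the sample but green or pink is not meant.

How it is judged:
By the outcome, as a careful person would: the job done as asked, in the order asked, and still so for the second after the job is handed in, with the robot touching nothing.
It also fails if it takes over 72 s, if anything falls off the work surface, if the arm or the gripper's body presses on something with over 40 N, if the wrist force passes 120 N, or if a joint passes its speed limit or range.

### The arm

A 7-joint arm with a two-finger parallel gripper is mounted at the origin on the work surface. World frame = base frame: x ahead of the robot, y to its left, z up, the work surface at z = 0. Lengths are in m, angles in rad, forces in N, time in s.
With the tool pointing down it reaches from about 0.4 to 0.85 m from the base axis. Payload 4.5 kg.
Tool frame: the origin (TCP) lies on the centre line of the jaws, within the pads' length; the fingertips stand 11 mm ahead of it and the grasp point (between the pads) lies 8 mm behind it; z points along the fingers, y is the line along which they close (so a half turn about z gives the same grasp; the last joint's range is limited). The gripper opens to 88 mm and grips with 3 to 60 N. Pads are 18 mm wide; open, the fingers measure 123 mm over their backs; the gripper's body (75 mm by 187 mm) begins 45 mm behind the grasp point.
Start: joints at [-1.241, 0.689, -0.195, 1.565, 0.157, 0.902, -0.215], TCP at [0.182, 0.598, 0.25] pointing down, gripper open.
Joint ranges: [-3.01, 3.01], [-0.46, 2.08], [-1.47, 1.51], [0.13, 2.56], [-1, 4.14], [0.04, 2.09], [-2.66, 2.66]. Speed limits (rad/s): [2.57, 2.57, 3.14, 3.14, 3.14, 3.14, 3.14].

### API

Orientations are given as a unit quaternion [x, y, z, w].
In Python, from plant import * gives the robot as it stands. The module is installed in compiled form; this text tells all that it offers.
- The arm moves only by the tool send_rows, never from a script. Its argument "motion" is a list of rows, each an object of numbers: "x", "y", "z": the shift along the tool's x, y, z in cm; "rx", "ry", "rz": the turn, a rotation vector about the tool's x, y, z in rad; "jaw": the finger opening in cm, from 0 to 8.81. In form: [{"x": .., "y": .., "z": .., "rx": .., "ry": .., "rz": .., "jaw": ..}, ...]. A call has exactly 5 rows; each row shifts and turns the commanded pose from where the row before left it, along the tool's axes as they then stand; what a row does not reach is not made up. A row lasts 1/10 s, in which the tool goes at most 50 mm and 8.59 degrees, less where a joint would pass 70% of its speed; a pose out of reach is approached as far as the arm can. A call is refused whole if a number of a shift passes 5 or a number of a turn 0.15, either way. A call with a gripper value outside its range is refused whole. The fingers move at their own pace and stop on an object; "grip_force" is the grip in N (left out, the last holds). Time passes only in rows, so rows that do not move let the fingers close, or fill a call up. It gives the time, the measured TCP pose, the force, the opening and the grip force at its end, in the units of the state.
- get_state(): the state, without advancing time (a new reading comes with each control period).
- snapshot(name): name is "side" or "top" or "wrist"; returns a dict with "img" (400x640x3 uint8, red, green, blue), "vertical_fov" (degrees; the focal length in pixels is half the picture's height over the tangent of half this angle, whatever the lens; pixels are square), "cx", "cy" (the principal point, pixels), "extrinsics" (4x4, takes a point from camera to world coordinates). Camera axes: x right, y up, looking along -z (the intrinsics and any distortion apply to the point x, -y, -z); pixel columns grow to the right and rows downward; lengths in m; the calibration is good to about 2 mm. A picture is of the moment at which its call begins. There is no depth.
- finish_job(): hands the job in; it is judged then, once.
The state is a dict: "clock": time; "q": joint angles; "qd": joint speeds; "joint_torque": joint torques, N m; "tool_pos": TCP position; "eef_rot": TCP orientation; "contact_force": force on the tool from outside, world axes, zero at the start; "moment": the same for the moment, N m; "opening": opening from 0.0 (shut) to 1.0 (fully open); "finger_force": force on a finger pad.
Only numpy, scipy, OpenCV 4.12 (cv2) and the standard library are available. Lean on these libraries where they do the work, as an engineer would, in place of code of your own. Each camera call takes 0.05 s, during which the arm holds its last target. There are 200 camera calls.

## Working session

There is one attempt and no reset: what is moved stays moved. The work goes in short steps, Python scripts to look and compute and a tool call to move; the robot and the scene stay as the last step left them, time stands still between calls to the robot, and variables do not carry over. Pictures are saved under pics/ and viewed, at most 10 in all, crops included, and the job is handed in when it is done.

Besides the shell and the picture viewer there is one more tool, called after ">>>" as name([rows], argument=value, ...), one row to a line, values as JSON. send_rows: Moves the arm, as the interface text tells. Its arguments: {"type":"object","properties":{"motion":{"type":"array"},"grip_force":{"type":"number"}},"required":["motion"]}

```bash
mkdir -p pics
cat > h.py <<'E'
from plant import *
import numpy as np, cv2
from scipy.spatial.transform import Rotation as R
def shot(n,f):
    s=snapshot(n); cv2.imwrite('pics/'+f,s['img'][:,:,::-1]); np.save('pics/'+f[:-4]+'.npy',{k:v for k,v in s.items() if k!='img'},allow_pickle=True); return s
def cam(f): return np.load('pics/'+f+'.npy',allow_pickle=True).item()
def px(c,u,v,z):
    "pixel -> world at height z"
    f=200/np.tan(np.radians(c['vertical_fov'])/2);E=np.array(c['extrinsics'])
    d=E[:3,:3]@np.array([(u-c['cx'])/f,-(v-c['cy'])/f,-1]);o=E[:3,3]
    return o+d*(z-o[2])/d[2]
def proj(c,p):
    f=200/np.tan(np.radians(c['vertical_fov'])/2);E=np.array(c['extrinsics'])
    q=E[:3,:3].T@(np.array(p)-E[:3,3]); return c['cx']+f*q[0]/-q[2], c['cy']-f*q[1]/-q[2]
def st():
    s=get_state(); print({k:np.round(s[k],4).tolist() for k in ('clock','q','tool_pos','eef_rot','contact_force','opening','finger_force')}); return s
E
python3 - <<'E'
from h import *
st()
for n in('top','side'):
    s=shot(n,n+'0.png');print({k:v for k,v in s.items() if k!='img'})
E
```

```text
{'clock': 0.0, 'q': [-1.2412, 0.69, -0.1945, 1.5663, 0.1573, 0.9025, -0.2151], 'tool_pos': [0.182, 0.5973, 0.2489], 'eef_rot': [0.1473, 0.9891, -0.0009, -0.0001], 'contact_force': [0.1818, -0.0387, -1.1521], 'opening': 0.9997, 'finger_force': 0.0}
{'vertical_fov': 55.64775280101897, 'cx': 321.4773059829834, 'cy': 200.97845018561452, 'extrinsics': array([[ 8.02380067e-03,  9.96655907e-01, -8.13180272e-02,
         4.63587858e-01],
       [-9.99967792e-01,  7.98246075e-03, -8.33463207e-04,
         3.39977324e-02],
       [-1.81558069e-04,  8.13220956e-02,  9.96687857e-01,
         1.25247651e+00],
       [ 0.00000000e+00,  0.00000000e+00,  0.00000000e+00,
         1.00000000e+00]])}
{'vertical_fov': 46.01979242510263, 'cx': 329.95454844909, 'cy': 195.8183939717876, 'extrinsics': array([[ 0.91942459,  0.22069699, -0.32550156,  0.09728452],
       [-0.3929708 ,  0.48350058, -0.78217718, -1.10359342],
       [-0.01524395,  0.84706554,  0.5312698 ,  0.86052252],
       [ 0.        ,  0.        ,  0.        ,  1.        ]])}
```

View pics/top0.png

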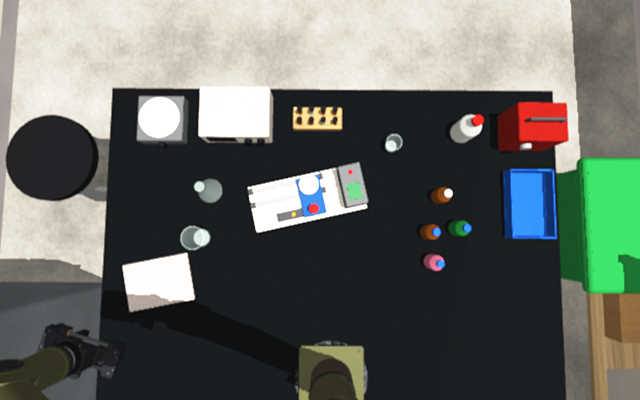

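View pics/side0.png

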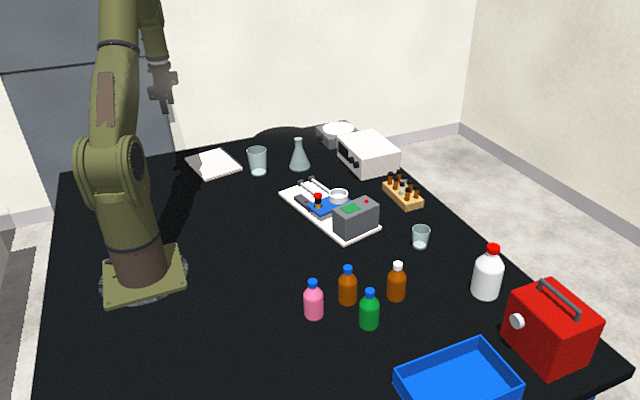

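The top view shows the station (248–368, 162–232), with the red knob at about (313,209), the white cup at (309,184) and the meter at (352,185). The sample is at about (431,232), beside green (460,228), pink (434,262) and the spare (442,195). I'll zoom in next.

Run:
```python
from h import *
im=cv2.imread('pics/top0.png')
a=cv2.resize(im[155:240,240:375],None,fx=5,fy=5,interpolation=cv2.INTER_CUBIC)
cv2.imwrite('pics/crop.png',a)
c=cam('top0')
hsv=cv2.cvtColor(im,cv2.COLOR_BGR2HSV)
def cen(lo,hi,box):
    x0,y0,x1,y1=box;m=cv2.inRange(hsv[y0:y1,x0:x1],lo,hi);M=cv2.moments(m,True);return M['m10']/M['m00']+x0,M['m01']/M['m00']+y0,M['m00']
k=cen((0,150,120),(8,255,255),(300,200,325,220));print('knob',k,px(c,*k[:2],.089))
for n,b in(('sample',(418,220,444,242)),('green',(450,218,475,240)),('pink',(422,250,448,275))):
    k=cen((100,120,80),(125,255,255),b);print(n,k,px(c,*k[:2],.11))
k=cen((0,0,200),(180,60,255),(440,186,456,202));print('spare',k,px(c,*k[:2],.11))
s=cam('side0')
k=cen((0,0,0),(1,1,1),(0,0,5,5)) if 0 else None
im=cv2.imread('pics/side0.png');hsv=cv2.cvtColor(im,cv2.COLOR_BGR2HSV)
k=cen((100,120,60),(125,255,255),(338,260,358,280));print('sample side cap',k,px(s,*k[:2],.103))
k=cen((0,150,100),(8,255,255),(310,190,328,203));print('knob side',k,px(s,*k[:2],.085))
# plate corners
for u,v in((248,187),(258,232),(368,207),(357,162)):print(px(c,u,v,.012))
```

```text
knob (313.3695652173913, 208.1086956521739, 46.0) [0.53631114 0.0597307  0.089     ]
sample (436.58730158730157, 231.63492063492063, 63.0) [ 0.46714924 -0.3116667   0.11      ]
green (467.15625, 227.59375, 64.0) [ 0.48000275 -0.4037942   0.11      ]
pink (440.8867924528302, 263.64150943396226, 53.0) [ 0.37202623 -0.32290931  0.11      ]
spare (448.10526315789474, 192.78947368421052, 57.0) [ 0.58476785 -0.34851974  0.11      ]
sample side cap (347.42857142857144, 268.7244897959184, 98.0) [ 0.46915149 -0.31204568  0.103     ]
knob side (317.3809523809524, 195.26190476190476, 42.0) [0.53815215 0.05741807 0.085     ]
[0.60905909 0.27745864 0.012     ]
[0.46159243 0.24131689 0.012     ]
[ 0.54620262 -0.11771356  0.012     ]
[ 0.69526256 -0.08157541  0.012     ]
```

View pics/crop.png

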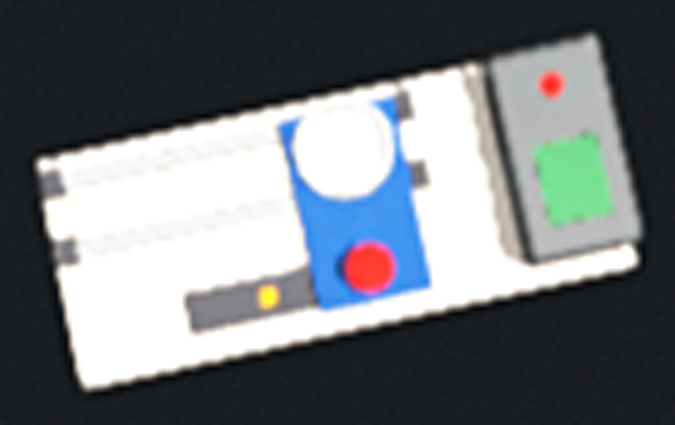

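Crop: the strip's yellow hole is at (268,296) and the knob at (369,267). The station y axis is about 13.4° counter-clockwise from world y. I'll turn the tool so its y lies along station x, which keeps grip errors from loading the pin, then move to above the knob.

```bash
cat >> h.py <<'E'
TH=np.radians(13.5); SX=np.array([np.cos(TH),np.sin(TH),0]); SY=np.array([-np.sin(TH),np.cos(TH),0])
def delta(t,s=None):
    "cm in tool axes to world TCP target"
    s=s or get_state(); return np.round(R.from_quat(s['eef_rot']).inv().apply(np.array(t)-s['tool_pos'])*100,2)
E
python3 - <<'E'
from h import *
c=cam('top0'); K=np.array([.537,.0585,0])
for z in(.012,.026):
    h=px(c,293.2,213.8,z); print(h,(h-K)@SY,(h-K)@SX)
print('cup',K+.08*SX)
E
```

```text
[0.5219214  0.12731152 0.012     ] 0.07043028254211729 0.0014017533670357633
[0.52126305 0.12625838 0.026     ] 0.06955993187058572 0.0005157419564582166
cup [0.61478959 0.07717563 0.        ]
```

>>> send_rows([
  {"rz":0.149},
  {"rz":0.149},
  {"rz":0.149},
  {"rz":0.149},
  {"rz":0.149},
])

```text
schema error: expected keys x, y, z, rx, ry, rz, jaw
```

>>> send_rows([
  {"rz":0.149},
  {"rz":0.149},
  {"x":-4.5,"y":1.6},
  {"x":-4.5,"y":1.6},
  {"x":-4.5,"y":1.6},
])

```text
schema error: expected keys x, y, z, rx, ry, rz, jaw
```

>>> send_rows([
  {"x":-4.5,"y":1.6},
  {"x":-4.5,"y":1.6},
  {"x":-4.5,"y":1.6},
  {"x":-4.5,"y":1.6},
  {"x":-4.5,"y":1.6},
])

```text
schema error: expected keys x, y, z, rx, ry, rz, jaw
```

Run:
```python
from h import *
s=st(); print(delta([.537,.0585,.17],s)); r=R.from_quat(s['eef_rot']).as_matrix(); print(r[:,1])
```

```text
{'clock': 0.1, 'q': [-1.2412, 0.6899, -0.1945, 1.5662, 0.1573, 0.9025, -0.2151], 'tool_pos': [0.1821, 0.5973, 0.249], 'eef_rot': [0.1473, 0.9891, -0.0008, -0.0001], 'contact_force': [0.3906, 0.2352, -0.5124], 'opening': 1.0003, 'finger_force': 0.0}
[-49.65 -41.19   7.97]
[ 0.29143456  0.9565894  -0.0016197 ]
```

>>> send_rows([
  {"x":0,"y":0,"z":0,"rx":0,"ry":0,"rz":0.149,"jaw":8.8},
  {"x":0,"y":0,"z":0,"rx":0,"ry":0,"rz":0.149,"jaw":8.8},
  {"x":0,"y":0,"z":0,"rx":0,"ry":0,"rz":0.149,"jaw":8.8},
  {"x":0,"y":0,"z":0,"rx":0,"ry":0,"rz":0.149,"jaw":8.8},
  {"x":0,"y":0,"z":0,"rx":0,"ry":0,"rz":0.149,"jaw":8.8},
])

```text
clock: 0.6
tool_pos: [0.1821, 0.5975, 0.2493]
eef_rot: [0.5, 0.866, -0.001, 0.0]
contact_force: [-0.1, 0.2, -0.6]
opening: 0.997
finger_force: 0.0
```

>>> send_rows([
  {"x":0,"y":0,"z":0,"rx":0,"ry":0,"rz":0.149,"jaw":8.8},
  {"x":0,"y":0,"z":0,"rx":0,"ry":0,"rz":0.149,"jaw":8.8},
  {"x":-4.5,"y":1.6,"z":0,"rx":0,"ry":0,"rz":0,"jaw":8.8},
  {"x":-4.5,"y":1.6,"z":0,"rx":0,"ry":0,"rz":0,"jaw":8.8},
  {"x":-4.5,"y":1.6,"z":0,"rx":0,"ry":0,"rz":0,"jaw":8.8},
])

```text
clock: 1.1
tool_pos: [0.2603, 0.476, 0.2493]
eef_rot: [0.62, 0.785, -0.0, 0.0]
contact_force: [0.9, 1.3, -0.6]
opening: 0.996
finger_force: 0.0
```

>>> send_rows([
  {"x":-4.5,"y":1.6,"z":0,"rx":0,"ry":0,"rz":0,"jaw":5},
  {"x":-4.5,"y":1.6,"z":0,"rx":0,"ry":0,"rz":0,"jaw":5},
  {"x":-4.5,"y":1.6,"z":0,"rx":0,"ry":0,"rz":0,"jaw":5},
  {"x":-4.5,"y":1.6,"z":0,"rx":0,"ry":0,"rz":0,"jaw":5},
  {"x":-4.5,"y":1.6,"z":0,"rx":0,"ry":0,"rz":0,"jaw":5},
])

```text
clock: 1.6
tool_pos: [0.3901, 0.2752, 0.2496]
eef_rot: [0.62, 0.784, -0.0, -0.0]
contact_force: [2.2, 0.4, -0.6]
opening: 0.575
finger_force: 0.0
```

Run:
```python
from h import *
s=st(); print(delta([.537,.0585,.17],s)); r=R.from_quat(s['eef_rot']).as_matrix(); print(r[:,1])
```

```text
{'clock': 1.6, 'q': [-0.7451, 0.5004, 0.0519, 2.0054, -0.0419, 0.637, -0.4334], 'tool_pos': [0.3901, 0.2752, 0.2496], 'eef_rot': [0.6203, 0.7843, -0.0001, -0.0], 'contact_force': [2.1866, 0.3864, -0.5531], 'opening': 0.5753, 'finger_force': 0.0}
[-24.47   9.3    7.96]
[ 9.73099339e-01  2.30385811e-01 -2.35493059e-04]
```

>>> send_rows([
  {"x":-4.4,"y":1.7,"z":1.2,"rx":0,"ry":0,"rz":0,"jaw":5},
  {"x":-4.4,"y":1.7,"z":1.2,"rx":0,"ry":0,"rz":0,"jaw":5},
  {"x":-4.4,"y":1.7,"z":1.2,"rx":0,"ry":0,"rz":0,"jaw":5},
  {"x":-4.4,"y":1.7,"z":1.2,"rx":0,"ry":0,"rz":0,"jaw":5},
  {"x":-4.4,"y":1.7,"z":1.2,"rx":0,"ry":0,"rz":0,"jaw":5},
])

```text
clock: 2.1
tool_pos: [0.5235, 0.0807, 0.189]
eef_rot: [0.62, 0.784, -0.0, -0.0]
contact_force: [0.6, 0.8, 0.2]
opening: 0.562
finger_force: 0.0
```

Run:
```python
from h import *
shot('wrist','w1.png')
s=st(); print(delta([.537,.0585,.17],s)); c=cam('w1');print(c); print(proj(c,[.537,.0585,.089]),proj(c,[.6148,.0772,.064]))
```

```text
{'clock': 2.15, 'q': [-0.2289, 0.6569, 0.0079, 1.9157, 0.0046, 0.5681, -0.0067], 'tool_pos': [0.5277, 0.0706, 0.1877], 'eef_rot': [0.6253, 0.7804, -0.0019, 0.0032], 'contact_force': [4.0943, -4.9679, -0.7233], 'opening': 0.569, 'finger_force': 0.0}
[-1.38  0.64  1.78]
{'vertical_fov': 66.79596249291946, 'cx': 323.69577194615664, 'cy': 200.17316420928597, 'extrinsics': array([[ 9.73560738e-01, -2.19817923e-01, -6.21254432e-02,
         5.08146286e-01],
       [ 2.28428122e-01,  9.36519666e-01,  2.65991556e-01,
         1.48584863e-01],
       [-2.88012043e-04, -2.73150134e-01,  9.61971372e-01,
         3.23738543e-01],
       [ 0.00000000e+00,  0.00000000e+00,  0.00000000e+00,
         1.00000000e+00]])}
(np.float64(332.8364033308715), np.float64(232.23539855392954)) (np.float64(420.15917676231385), np.float64(221.48054863952822))
```

View pics/w1.png

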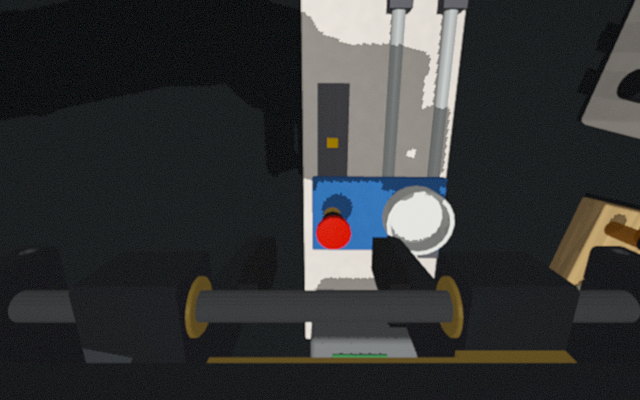

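The wrist picture agrees with the prediction: knob at (333,232), cup at (418,220), yellow hole at (332,143), station edges vertical.

Run:
```python
from h import *
c=cam('w1');im=cv2.imread('pics/w1.png');hsv=cv2.cvtColor(im,cv2.COLOR_BGR2HSV)
m=cv2.inRange(hsv[210:255,310:360],(0,180,120),(5,255,255));M=cv2.moments(m,True);k=px(c,M['m10']/M['m00']+310,M['m01']/M['m00']+210,.088)
m=cv2.inRange(hsv[130:155,320:345],(15,120,80),(35,255,255));M=cv2.moments(m,True);u,v=M['m10']/M['m00']+320,M['m01']/M['m00']+130
print(k,u,v)
for z in(.018,.026):
    h=px(c,u,v,z);print(h,(h-k)@SY,(h-k)@SX)
print(delta([*k[:2],.1]))
```

```text
[0.53738081 0.05839943 0.088     ] 331.963963963964 142.45045045045046
[0.52226774 0.12399389 0.018     ] 0.0673101595783808 0.0006172267072451811
[0.52189823 0.12463734 0.026     ] 0.06802209097918221 0.00040814275084381617
[-1.34  0.67  8.78]
```

>>> send_rows([
  {"x":0,"y":0,"z":0,"rx":0,"ry":0,"rz":0,"jaw":5},
  {"x":0,"y":0,"z":0,"rx":0,"ry":0,"rz":0,"jaw":5},
  {"x":0,"y":0,"z":0,"rx":0,"ry":0,"rz":0,"jaw":5},
  {"x":0,"y":0,"z":1,"rx":0,"ry":0,"rz":0,"jaw":5},
  {"x":0,"y":0,"z":1,"rx":0,"ry":0,"rz":0,"jaw":5},
])

```text
clock: 2.65
tool_pos: [0.5226, 0.0837, 0.1694]
eef_rot: [0.62, 0.785, 0.0, 0.0]
contact_force: [0.1, -0.5, -0.7]
opening: 0.569
finger_force: 0.0
```

Run:
```python
from h import *
s=st(); print(delta([.537,.0585,.1],s))
```

```text
{'clock': 2.65, 'q': [-0.2441, 0.6835, -0.0026, 1.9385, 0.0025, 0.5189, -0.014], 'tool_pos': [0.5226, 0.0837, 0.1694], 'eef_rot': [0.6196, 0.7849, 0.0004, 0.0], 'contact_force': [0.0855, -0.537, -0.6996], 'opening': 0.5686, 'finger_force': 0.0}
[-2.79  0.81  6.94]
```

>>> send_rows([
  {"x":-1.4,"y":0.42,"z":0,"rx":0,"ry":0,"rz":0,"jaw":5},
  {"x":-1.4,"y":0.42,"z":1.9,"rx":0,"ry":0,"rz":0,"jaw":5},
  {"x":0,"y":0,"z":2.5,"rx":0,"ry":0,"rz":0,"jaw":5},
  {"x":0,"y":0,"z":2.5,"rx":0,"ry":0,"rz":0,"jaw":5},
  {"x":0,"y":0,"z":0,"rx":0,"ry":0,"rz":0,"jaw":5},
])

```text
clock: 3.15
tool_pos: [0.5358, 0.0558, 0.0981]
eef_rot: [0.621, 0.784, -0.002, -0.002]
contact_force: [-0.2, -0.5, 0.1]
opening: 0.569
finger_force: 0.0
```

Run:
```python
from h import *
shot('wrist','w2.png')
s=st(); print(delta([.5373,.0585,.077],s)); c=cam('w2'); print(proj(c,[.5373,.0585,.089]))
im=cv2.imread('pics/w2.png');hsv=cv2.cvtColor(im,cv2.COLOR_BGR2HSV)
m=cv2.inRange(hsv,(0,180,120),(5,255,255));x,y,w,h=cv2.boundingRect(m);print(x,y,w,h);M=cv2.moments(m,True);print(px(c,M['m10']/M['m00'],M['m01']/M['m00'],.088))
```

```text
{'clock': 3.2, 'q': [-0.1849, 0.8126, -0.0082, 1.9434, 0.0166, 0.3888, 0.0256], 'tool_pos': [0.5368, 0.0562, 0.0996], 'eef_rot': [0.6207, 0.784, -0.0013, -0.0009], 'contact_force': [-0.3188, -0.3715, 1.3026], 'opening': 0.5638, 'finger_force': 0.0}
[0.22 0.11 2.26]
(np.float64(326.7395898076949), np.float64(249.36811740644558))
301 222 53 53
[0.53739564 0.05869848 0.088     ]
```

View pics/w2.png

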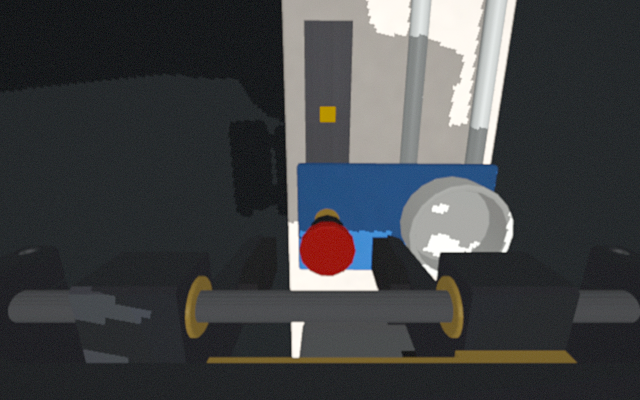

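The knob, at (327,249), is centred between the fingertips at (275,372). I'll descend and close gently on the cap.

>>> send_rows([
  {"x":0.2,"y":0.06,"z":1.2,"rx":0,"ry":0,"rz":0,"jaw":5},
  {"x":0,"y":0,"z":1.1,"rx":0,"ry":0,"rz":0,"jaw":5},
  {"x":0,"y":0,"z":0,"rx":0,"ry":0,"rz":0,"jaw":3.6},
  {"x":0,"y":0,"z":0,"rx":0,"ry":0,"rz":0,"jaw":3.4},
  {"x":0,"y":0,"z":0,"rx":0,"ry":0,"rz":0,"jaw":3.2},
], grip_force=5)

```text
clock: 3.7
tool_pos: [0.5379, 0.0592, 0.0781]
eef_rot: [0.62, 0.784, 0.0, 0.0]
contact_force: [-0.6, 0.3, -0.1]
opening: 0.365
finger_force: 0.0
```

>>> send_rows([
  {"x":0,"y":0,"z":0,"rx":0,"ry":0,"rz":0,"jaw":3.0},
  {"x":0,"y":0,"z":0,"rx":0,"ry":0,"rz":0,"jaw":2.8},
  {"x":0,"y":0,"z":0,"rx":0,"ry":0,"rz":0,"jaw":2.5},
  {"x":0,"y":0,"z":0,"rx":0,"ry":0,"rz":0,"jaw":2.2},
  {"x":0,"y":0,"z":0,"rx":0,"ry":0,"rz":0,"jaw":2.0},
], grip_force=5)

```text
clock: 4.2
tool_pos: [0.5371, 0.059, 0.0779]
eef_rot: [0.621, 0.784, -0.0, -0.0]
contact_force: [-4.1, 0.1, 5.3]
opening: 0.334
finger_force: 5.0
```

>>> send_rows([
  {"x":0,"y":-0.08,"z":0,"rx":0,"ry":0,"rz":0,"jaw":1.5},
  {"x":0,"y":0,"z":0,"rx":0,"ry":0,"rz":0,"jaw":1},
  {"x":0,"y":0,"z":0,"rx":0,"ry":0,"rz":0,"jaw":1},
  {"x":0,"y":0,"z":0,"rx":0,"ry":0,"rz":0,"jaw":1},
  {"x":0,"y":0,"z":0,"rx":0,"ry":0,"rz":0,"jaw":1},
], grip_force=45)

```text
clock: 4.7
tool_pos: [0.537, 0.059, 0.0779]
eef_rot: [0.621, 0.784, 0.0, 0.0]
contact_force: [-1.8, -0.7, 5.5]
opening: 0.308
finger_force: 45.0
```

>>> send_rows([
  {"x":0,"y":0,"z":-0.2,"rx":0,"ry":0,"rz":0,"jaw":1},
  {"x":0,"y":0,"z":-0.2,"rx":0,"ry":0,"rz":0,"jaw":1},
  {"x":0,"y":0,"z":-0.2,"rx":0,"ry":0,"rz":0,"jaw":1},
  {"x":0,"y":0,"z":-0.2,"rx":0,"ry":0,"rz":0,"jaw":1},
  {"x":0,"y":0,"z":0,"rx":0,"ry":0,"rz":0,"jaw":1},
])

```text
clock: 5.2
tool_pos: [0.5368, 0.059, 0.0856]
eef_rot: [0.62, 0.784, 0.0, -0.0]
contact_force: [0.2, 0.1, -8.8]
opening: 0.308
finger_force: 45.0
```

>>> send_rows([
  {"x":0,"y":0,"z":-0.15,"rx":0,"ry":0,"rz":0,"jaw":1},
  {"x":0,"y":0,"z":-0.1,"rx":0,"ry":0,"rz":0,"jaw":1},
  {"x":0,"y":0,"z":0,"rx":0,"ry":0,"rz":0,"jaw":1},
  {"x":0,"y":0,"z":0,"rx":0,"ry":0,"rz":0,"jaw":1},
  {"x":0,"y":0,"z":0,"rx":0,"ry":0,"rz":0,"jaw":1},
])

```text
clock: 5.7
tool_pos: [0.5369, 0.059, 0.0882]
eef_rot: [0.621, 0.784, 0.0, 0.0]
contact_force: [1.2, 0.0, -10.6]
opening: 0.311
finger_force: 45.0
```

Run:
```python
from h import *
shot('side','s2.png');st()
im=cv2.imread('pics/s2.png');cv2.imwrite('pics/s2c.png',cv2.resize(im[160:250,270:400],None,fx=6,fy=6,interpolation=cv2.INTER_CUBIC))
```

```text
{'clock': 5.75, 'q': [-0.1902, 0.8326, -0.0078, 1.9491, 0.0161, 0.3598, 0.0215], 'tool_pos': [0.5369, 0.059, 0.0881], 'eef_rot': [0.6205, 0.7842, 0.0001, 0.0], 'contact_force': [1.1582, -1.4968, -10.113], 'opening': 0.3077, 'finger_force': 44.9994}
```

View pics/s2c.png

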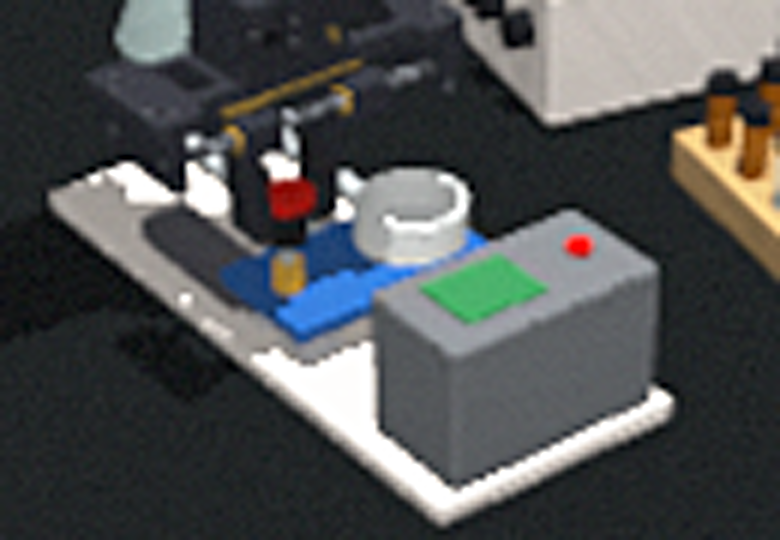

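The knob is up, with the brass bush visible beneath it. I'll slide cautiously.

>>> send_rows([
  {"x":0.1,"y":0,"z":0,"rx":0,"ry":0,"rz":0,"jaw":1},
  {"x":0.1,"y":0,"z":0,"rx":0,"ry":0,"rz":0,"jaw":1},
  {"x":0.1,"y":0,"z":0,"rx":0,"ry":0,"rz":0,"jaw":1},
  {"x":0.1,"y":0,"z":0,"rx":0,"ry":0,"rz":0,"jaw":1},
  {"x":0,"y":0,"z":0,"rx":0,"ry":0,"rz":0,"jaw":1},
])

```text
clock: 6.25
tool_pos: [0.5359, 0.0632, 0.0882]
eef_rot: [0.62, 0.784, 0.0, -0.0]
contact_force: [1.7, -0.8, -11.4]
opening: 0.312
finger_force: 45.0
```

Free sliding: 4.3 mm at about 1 N. On to about 50 mm.

>>> send_rows([
  {"x":0.4,"y":0,"z":0,"rx":0,"ry":0,"rz":0,"jaw":1},
  {"x":0.5,"y":0,"z":0,"rx":0,"ry":0,"rz":0,"jaw":1},
  {"x":0.5,"y":0,"z":0,"rx":0,"ry":0,"rz":0,"jaw":1},
  {"x":0.5,"y":0,"z":0,"rx":0,"ry":0,"rz":0,"jaw":1},
  {"x":0.5,"y":0,"z":0,"rx":0,"ry":0,"rz":0,"jaw":1},
])

```text
clock: 6.75
tool_pos: [0.5304, 0.0869, 0.0882]
eef_rot: [0.62, 0.784, 0.0, 0.0]
contact_force: [2.3, -1.0, -11.5]
opening: 0.308
finger_force: 45.0
```

>>> send_rows([
  {"x":0.5,"y":0,"z":0,"rx":0,"ry":0,"rz":0,"jaw":1},
  {"x":0.5,"y":0,"z":0,"rx":0,"ry":0,"rz":0,"jaw":1},
  {"x":0.5,"y":0,"z":0,"rx":0,"ry":0,"rz":0,"jaw":1},
  {"x":0.5,"y":0,"z":0,"rx":0,"ry":0,"rz":0,"jaw":1},
  {"x":0.2,"y":0,"z":0,"rx":0,"ry":0,"rz":0,"jaw":1},
])

```text
clock: 7.25
tool_pos: [0.5253, 0.1087, 0.0882]
eef_rot: [0.62, 0.784, 0.0, -0.0]
contact_force: [2.0, -0.8, -10.7]
opening: 0.311
finger_force: 45.0
```

>>> send_rows([
  {"x":0,"y":0,"z":0,"rx":0,"ry":0,"rz":0,"jaw":1},
  {"x":0,"y":0,"z":0.1,"rx":0,"ry":0,"rz":0,"jaw":1},
  {"x":0,"y":0,"z":0.1,"rx":0,"ry":0,"rz":0,"jaw":1},
  {"x":0,"y":0,"z":0.05,"rx":0,"ry":0,"rz":0,"jaw":1},
  {"x":0,"y":0,"z":0,"rx":0,"ry":0,"rz":0,"jaw":1},
])

```text
clock: 7.75
tool_pos: [0.5254, 0.1081, 0.0859]
eef_rot: [0.62, 0.784, 0.0, -0.0]
contact_force: [2.8, 3.1, -7.8]
opening: 0.308
finger_force: 45.0
```

The pin now rests near the land at 50 mm. I'll release it, move to the cup and grip that to push, so the plunger stays free.

>>> send_rows([
  {"x":0,"y":0,"z":0,"rx":0,"ry":0,"rz":0,"jaw":3.6},
  {"x":0,"y":0,"z":0,"rx":0,"ry":0,"rz":0,"jaw":4.4},
  {"x":0,"y":0,"z":0,"rx":0,"ry":0,"rz":0,"jaw":4.8},
  {"x":0,"y":0,"z":-2,"rx":0,"ry":0,"rz":0,"jaw":5},
  {"x":0,"y":0,"z":-4,"rx":0,"ry":0,"rz":0,"jaw":5},
], grip_force=20)

```text
clock: 8.25
tool_pos: [0.5233, 0.1068, 0.1446]
eef_rot: [0.621, 0.784, -0.003, -0.002]
contact_force: [0.2, -0.3, 0.4]
opening: 0.565
finger_force: 0.0
```

>>> send_rows([
  {"x":0,"y":3.9,"z":0,"rx":0,"ry":0,"rz":0,"jaw":7.4},
  {"x":0,"y":4.0,"z":0,"rx":0,"ry":0,"rz":0,"jaw":7.4},
  {"x":0,"y":0,"z":0,"rx":0,"ry":0,"rz":0,"jaw":7.4},
  {"x":0,"y":0,"z":0,"rx":0,"ry":0,"rz":0,"jaw":7.4},
  {"x":0,"y":0,"z":0,"rx":0,"ry":0,"rz":0,"jaw":7.4},
])

```text
clock: 8.75
tool_pos: [0.6004, 0.125, 0.1453]
eef_rot: [0.621, 0.784, -0.001, -0.001]
contact_force: [-0.1, 0.2, 0.1]
opening: 0.84
finger_force: 0.0
```

Run:
```python
from h import *
shot('wrist','w3.png')
c=cam('w3');im=cv2.imread('pics/w3.png');hsv=cv2.cvtColor(im,cv2.COLOR_BGR2HSV)
m=cv2.inRange(hsv,(0,180,120),(5,255,255));M=cv2.moments(m,True);k=px(c,M['m10']/M['m00'],M['m01']/M['m00'],.096);print(k)
m=cv2.inRange(hsv[:250],(15,120,80),(35,255,255));M=cv2.moments(m,True);h=px(c,M['m10']/M['m00'],M['m01']/M['m00'],.02);print(h,M['m00'],(h-k)@SY,(h-k)@SX)
s=st(); print(delta([*(k+.08*SX)[:2],.059],s))
```

```text
[0.52680439 0.10803125 0.096     ]
[0.52255457 0.10084615 0.02      ] 198.0 -0.005994478763568129 -0.005809725988907423
{'clock': 8.8, 'q': [-0.2879, 0.8063, 0.0131, 1.6959, -0.0156, 0.6423, -0.0347], 'tool_pos': [0.6004, 0.1251, 0.1454], 'eef_rot': [0.6206, 0.7841, -0.0011, -0.0008], 'contact_force': [-0.6489, -0.6193, -0.8419], 'opening': 0.8367, 'finger_force': 0.0}
[0.06 0.47 8.64]
```

View pics/w3.png

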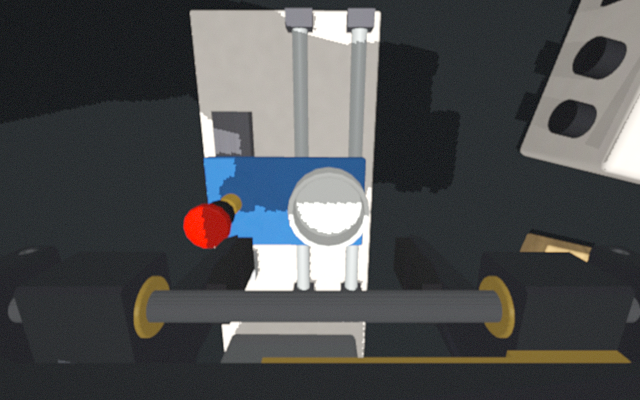

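The knob, at (208,226), stands free on the land; the cup is at (328,207); the hole is now under the shuttle. I'll descend over the cup and grip it.

>>> send_rows([
  {"x":0.06,"y":0.4,"z":3,"rx":0,"ry":0,"rz":0,"jaw":7.4},
  {"x":0,"y":0,"z":3,"rx":0,"ry":0,"rz":0,"jaw":7.4},
  {"x":0,"y":0,"z":1.5,"rx":0,"ry":0,"rz":0,"jaw":7.4},
  {"x":0,"y":0,"z":1.1,"rx":0,"ry":0,"rz":0,"jaw":7.4},
  {"x":0,"y":0,"z":0,"rx":0,"ry":0,"rz":0,"jaw":6.8},
], grip_force=8)

```text
clock: 9.3
tool_pos: [0.6048, 0.127, 0.0587]
eef_rot: [0.621, 0.784, -0.001, -0.001]
contact_force: [0.2, 0.6, 0.2]
opening: 0.779
finger_force: 0.0
```

>>> send_rows([
  {"x":0,"y":0,"z":0,"rx":0,"ry":0,"rz":0,"jaw":6.5},
  {"x":0,"y":0,"z":0,"rx":0,"ry":0,"rz":0,"jaw":6.2},
  {"x":0,"y":0,"z":0,"rx":0,"ry":0,"rz":0,"jaw":5.9},
  {"x":0,"y":0,"z":0,"rx":0,"ry":0,"rz":0,"jaw":5.5},
  {"x":0,"y":0,"z":0,"rx":0,"ry":0,"rz":0,"jaw":5},
], grip_force=8)

```text
clock: 9.8
tool_pos: [0.6035, 0.1266, 0.0601]
eef_rot: [0.621, 0.784, -0.002, -0.002]
contact_force: [-5.1, -1.6, 1.6]
opening: 0.686
finger_force: 8.0
```

>>> send_rows([
  {"x":0,"y":-0.1,"z":0,"rx":0,"ry":0,"rz":0,"jaw":5},
  {"x":0,"y":0,"z":0,"rx":0,"ry":0,"rz":0,"jaw":5},
  {"x":0.1,"y":0,"z":0,"rx":0,"ry":0,"rz":0,"jaw":5},
  {"x":0.1,"y":0,"z":0,"rx":0,"ry":0,"rz":0,"jaw":5},
  {"x":0.1,"y":0,"z":0,"rx":0,"ry":0,"rz":0,"jaw":5},
], grip_force=25)

```text
clock: 10.3
tool_pos: [0.6035, 0.127, 0.0601]
eef_rot: [0.621, 0.784, -0.002, 0.0]
contact_force: [-3.9, -6.0, 4.1]
opening: 0.686
finger_force: 25.0
```

>>> send_rows([
  {"x":0.15,"y":0,"z":0,"rx":0,"ry":0,"rz":0,"jaw":5},
  {"x":0.15,"y":0,"z":0,"rx":0,"ry":0,"rz":0,"jaw":5},
  {"x":0.15,"y":0,"z":0,"rx":0,"ry":0,"rz":0,"jaw":5},
  {"x":0.1,"y":0,"z":0,"rx":0,"ry":0,"rz":0,"jaw":5},
  {"x":0.1,"y":0,"z":0,"rx":0,"ry":0,"rz":0,"jaw":5},
])

```text
clock: 10.8
tool_pos: [0.6018, 0.1341, 0.0601]
eef_rot: [0.621, 0.784, -0.002, -0.0]
contact_force: [-4.1, -3.2, 4.2]
opening: 0.681
finger_force: 25.0
```

>>> send_rows([
  {"x":0.1,"y":0,"z":0,"rx":0,"ry":0,"rz":0,"jaw":5},
  {"x":0.1,"y":0,"z":0,"rx":0,"ry":0,"rz":0,"jaw":5},
  {"x":0.1,"y":0,"z":0,"rx":0,"ry":0,"rz":0,"jaw":5},
  {"x":0.1,"y":0,"z":0,"rx":0,"ry":0,"rz":0,"jaw":5},
  {"x":0.1,"y":0,"z":0,"rx":0,"ry":0,"rz":0,"jaw":5},
])

```text
clock: 11.3
tool_pos: [0.6003, 0.1404, 0.0601]
eef_rot: [0.621, 0.784, -0.001, -0.001]
contact_force: [-6.2, -2.2, 4.2]
opening: 0.68
finger_force: 25.0
```

>>> send_rows([
  {"x":0.06,"y":0,"z":0,"rx":0,"ry":0,"rz":0,"jaw":5},
  {"x":0.06,"y":0,"z":0,"rx":0,"ry":0,"rz":0,"jaw":5},
  {"x":0.06,"y":0,"z":0,"rx":0,"ry":0,"rz":0,"jaw":5},
  {"x":0.06,"y":0,"z":0,"rx":0,"ry":0,"rz":0,"jaw":5},
  {"x":0.06,"y":0,"z":0,"rx":0,"ry":0,"rz":0,"jaw":5},
])

```text
clock: 11.8
tool_pos: [0.5996, 0.1433, 0.0601]
eef_rot: [0.621, 0.784, -0.001, -0.001]
contact_force: [-5.3, -2.4, 4.5]
opening: 0.684
finger_force: 25.0
```

>>> send_rows([
  {"x":0.05,"y":0,"z":0,"rx":0,"ry":0,"rz":0,"jaw":5},
  {"x":0.05,"y":0,"z":0,"rx":0,"ry":0,"rz":0,"jaw":5},
  {"x":0.05,"y":0,"z":0,"rx":0,"ry":0,"rz":0,"jaw":5},
  {"x":0.05,"y":0,"z":0,"rx":0,"ry":0,"rz":0,"jaw":5},
  {"x":0.05,"y":0,"z":0,"rx":0,"ry":0,"rz":0,"jaw":5},
])

```text
clock: 12.3
tool_pos: [0.5991, 0.1455, 0.0601]
eef_rot: [0.621, 0.784, -0.001, -0.001]
contact_force: [-5.9, -2.1, 4.8]
opening: 0.684
finger_force: 25.0
```

>>> send_rows([
  {"x":0.05,"y":0,"z":0,"rx":0,"ry":0,"rz":0,"jaw":5},
  {"x":0.05,"y":0,"z":0,"rx":0,"ry":0,"rz":0,"jaw":5},
  {"x":0.05,"y":0,"z":0,"rx":0,"ry":0,"rz":0,"jaw":5},
  {"x":0.05,"y":0,"z":0,"rx":0,"ry":0,"rz":0,"jaw":5},
  {"x":0.05,"y":0,"z":0,"rx":0,"ry":0,"rz":0,"jaw":5},
])

```text
clock: 12.8
tool_pos: [0.599, 0.1461, 0.0601]
eef_rot: [0.621, 0.784, -0.002, 0.0]
contact_force: [-3.4, -6.1, 4.8]
opening: 0.681
finger_force: 25.0
```

It has stopped at about 70.5 mm, where the images put the hole. I'll check the knob height in an image.

Run:
```python
from h import *
s=st()
for n in('wrist','side','top'):
    shot(n,'h_%s.png'%n);c=cam('h_'+n);im=cv2.imread('pics/h_%s.png'%n);hsv=cv2.cvtColor(im,cv2.COLOR_BGR2HSV)
    m=cv2.inRange(hsv,(0,150,100),(6,255,255))
    if n=='side': m[:,:290]=0;m[:,335:]=0;m[:150]=0;m[215:]=0
    if n=='top': m[:,:285]=0;m[:,320:]=0;m[:195]=0;m[225:]=0
    M=cv2.moments(m,True);u=(M['m10']/M['m00'],M['m01']/M['m00']);print(n,u,M['m00'])
    p0=np.array([.5374,.0587,0])+SY*.0705
    for z in(.085,.093):print('  pred',z,proj(c,p0+[0,0,z+(.003 if n!='side' else 0)]))
im=cv2.imread('pics/h_side.png');a=cv2.resize(im[150:240,270:400],None,fx=6,fy=6,interpolation=cv2.INTER_CUBIC);cv2.imwrite('pics/h_c.png',a)
```

```text
{'clock': 12.8, 'q': [-0.3246, 0.9389, 0.0165, 1.7169, -0.0219, 0.4892, -0.0647], 'tool_pos': [0.599, 0.1461, 0.0601], 'eef_rot': [0.6209, 0.7839, -0.0022, 0.0004], 'contact_force': [-3.4046, -6.0777, 4.7925], 'opening': 0.6813, 'finger_force': 24.9786}Traceback (most recent call last):
  File "<stdin>", line 8, in <module>
ZeroDivisionError: float division by zero
```

Run:
```python
from h import *
shot('side','h_side.png');c=cam('h_side');im=cv2.imread('pics/h_side.png');hsv=cv2.cvtColor(im,cv2.COLOR_BGR2HSV)
m=cv2.inRange(hsv,(0,150,60),(8,255,255));m[:,:280]=0;m[:,335:]=0;m[:150]=0;m[215:]=0
M=cv2.moments(m,True);print(M['m10']/max(M['m00'],1),M['m01']/max(M['m00'],1),M['m00'])
p0=np.array([.5374,.0587,0])+SY*.0705
for z in(.085,.093):print('  pred',z,proj(c,p0+[0,0,z]))
a=cv2.resize(im[150:240,270:400],None,fx=6,fy=6,interpolation=cv2.INTER_CUBIC);cv2.imwrite('pics/h_c.png',a)
```

```text
304.425 186.075 40.0
  pred 0.085 (np.float64(304.31810685882294), np.float64(185.95023953672813))
  pred 0.093 (np.float64(304.20779717067484), np.float64(183.8067083666482))
```

View pics/h_c.png

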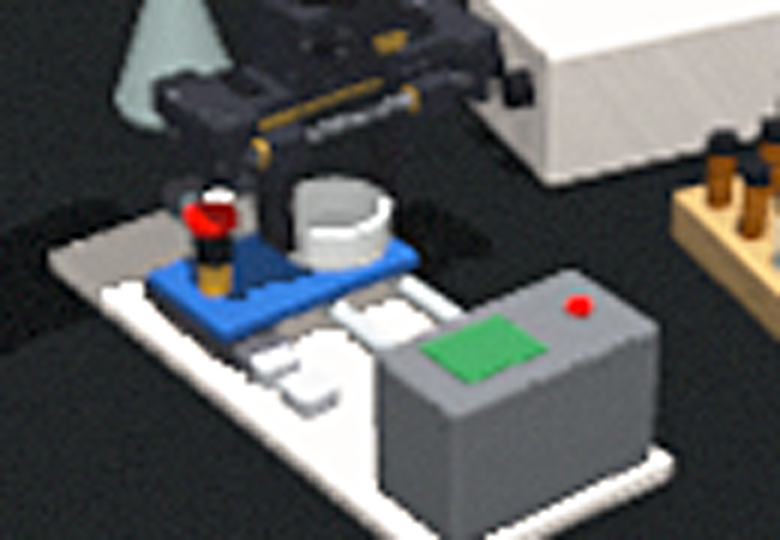

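The cap at (304.4,186.1) matches the pin-down prediction, so the pin has snapped in. I'll ease off, release and rise.

>>> send_rows([
  {"x":-0.1,"y":0,"z":0,"rx":0,"ry":0,"rz":0,"jaw":5},
  {"x":-0.15,"y":0,"z":0,"rx":0,"ry":0,"rz":0,"jaw":5},
  {"x":0,"y":0,"z":0,"rx":0,"ry":0,"rz":0,"jaw":5},
  {"x":0,"y":0,"z":0,"rx":0,"ry":0,"rz":0,"jaw":5},
  {"x":0,"y":0,"z":0,"rx":0,"ry":0,"rz":0,"jaw":5},
])

```text
clock: 13.4
tool_pos: [0.5991, 0.1458, 0.0601]
eef_rot: [0.621, 0.784, -0.001, -0.001]
contact_force: [-5.7, -3.2, 3.9]
opening: 0.683
finger_force: 25.0
```

>>> send_rows([
  {"x":0,"y":0,"z":0,"rx":0,"ry":0,"rz":0,"jaw":6.5},
  {"x":0,"y":0,"z":0,"rx":0,"ry":0,"rz":0,"jaw":7.4},
  {"x":0,"y":0,"z":0,"rx":0,"ry":0,"rz":0,"jaw":7.4},
  {"x":0,"y":0,"z":-2,"rx":0,"ry":0,"rz":0,"jaw":7.4},
  {"x":0,"y":0,"z":-4,"rx":0,"ry":0,"rz":0,"jaw":7.4},
])

```text
clock: 13.9
tool_pos: [0.5994, 0.1467, 0.1181]
eef_rot: [0.62, 0.784, -0.001, -0.001]
contact_force: [-0.6, 0.3, 0.6]
opening: 0.841
finger_force: 0.0
```

>>> send_rows([
  {"x":0,"y":0,"z":-4,"rx":0,"ry":0,"rz":0,"jaw":7.4},
  {"x":0,"y":0,"z":-4,"rx":0,"ry":0,"rz":0,"jaw":7.4},
  {"x":0,"y":0,"z":-2,"rx":0,"ry":0,"rz":0,"jaw":7.4},
  {"x":0,"y":0,"z":0,"rx":0,"ry":0,"rz":0,"jaw":7.4},
  {"x":0,"y":0,"z":0,"rx":0,"ry":0,"rz":0,"jaw":7.4},
])

```text
clock: 14.4
tool_pos: [0.6008, 0.1468, 0.2197]
eef_rot: [0.62, 0.784, 0.001, 0.0]
contact_force: [-1.0, -0.5, -0.1]
opening: 0.838
finger_force: 0.0
```

Run:
```python
from h import *
s=st()
shot('wrist','w4.png');c=cam('w4');im=cv2.imread('pics/w4.png');hsv=cv2.cvtColor(im,cv2.COLOR_BGR2HSV)
m=cv2.inRange(hsv,(0,180,120),(5,255,255));M=cv2.moments(m,True);u=M['m10']/M['m00'],M['m01']/M['m00'];print(u,M['m00'])
k=px(c,*u,.088);print(k,'cup',k+.08*SX, 'travel',(k-[.5374,.0587,0])@SY, 'offaxis',(k-[.5374,.0587,0])@SX, 'if up',(px(c,*u,.096)-[.5374,.0587,0])@SX)
# approach to sample
print(delta([.468,-.312,.22],s))
```

```text
{'clock': 14.4, 'q': [-0.3287, 0.7116, 0.026, 1.6263, -0.0239, 0.8025, -0.0602], 'tool_pos': [0.6008, 0.1468, 0.2197], 'eef_rot': [0.6204, 0.7843, 0.0007, 0.0004], 'contact_force': [-1.046, -0.4755, -0.1415], 'opening': 0.8376, 'finger_force': 0.0}
(233.01182654402103, 195.8646517739816) 761.0
[0.52169238 0.12624997 0.088     ] cup [0.59948197 0.14492559 0.088     ] travel 0.06935042533043843 offaxis 0.0004956089013438813 if up 0.002967634766583469
[-41.6  -23.48  -0.07]
```

The pin is confirmed down (off-axis 0.5 mm; it would read 3 mm if up). The cup centre is about (0.599, 0.1455). On to the sample.

>>> send_rows([
  {"x":-4.1,"y":-2.3,"z":0,"rx":0,"ry":0,"rz":0,"jaw":7},
  {"x":-4.1,"y":-2.3,"z":0,"rx":0,"ry":0,"rz":0,"jaw":7},
  {"x":-4.1,"y":-2.3,"z":0,"rx":0,"ry":0,"rz":0,"jaw":7},
  {"x":-4.1,"y":-2.3,"z":0,"rx":0,"ry":0,"rz":0,"jaw":7},
  {"x":-4.1,"y":-2.3,"z":0,"rx":0,"ry":0,"rz":0,"jaw":7},
])

```text
clock: 14.95
tool_pos: [0.5342, -0.0809, 0.2181]
eef_rot: [0.62, 0.784, -0.001, -0.001]
contact_force: [0.7, -1.1, -0.3]
opening: 0.791
finger_force: 0.0
```

>>> send_rows([
  {"x":-4.1,"y":-2.3,"z":0,"rx":0,"ry":0,"rz":0,"jaw":7},
  {"x":-4.1,"y":-2.3,"z":0,"rx":0,"ry":0,"rz":0,"jaw":7},
  {"x":-4.1,"y":-2.3,"z":0,"rx":0,"ry":0,"rz":0,"jaw":7},
  {"x":0,"y":0,"z":0,"rx":0,"ry":0,"rz":0,"jaw":7},
  {"x":0,"y":0,"z":0,"rx":0,"ry":0,"rz":0,"jaw":7},
])

```text
clock: 15.45
tool_pos: [0.4956, -0.216, 0.2183]
eef_rot: [0.622, 0.783, -0.0, -0.001]
contact_force: [-0.1, 0.8, -0.3]
opening: 0.795
finger_force: 0.0
```

Run:
```python
from h import *
s=st();shot('wrist','w5.png');c=cam('w5')
im=cv2.imread('pics/w5.png');hsv=cv2.cvtColor(im,cv2.COLOR_BGR2HSV)
m=cv2.inRange(hsv,(100,120,60),(125,255,255));n,l,stt,ce=cv2.connectedComponentsWithStats(m)
for i in range(1,n):
    if stt[i,4]>60: print(stt[i],px(c,*ce[i],.11))
print('pred',proj(c,[.468,-.312,.11]),delta([.468,-.312,.2],s))
```

```text
{'clock': 15.45, 'q': [0.3516, 0.62, -0.0421, 1.858, 0.0393, 0.6668, 0.5152], 'tool_pos': [0.4956, -0.216, 0.2183], 'eef_rot': [0.6218, 0.7832, -0.0003, -0.0011], 'contact_force': [-0.0727, 0.8048, -0.3189], 'opening': 0.7946, 'finger_force': 0.0}
[175 266   8  21 109] [ 0.38479151 -0.31299567  0.11      ]
[259 276  25  15 238] [ 0.46791706 -0.30191325  0.11      ]
pred (np.float64(270.18392687059327), np.float64(292.9752580509453)) [-8.72 -4.86  1.82]
```

View pics/w5.png

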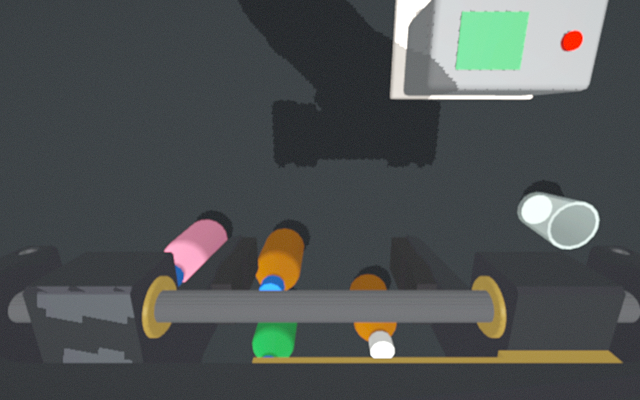

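The sample's blue cap is at (271,283), half behind the gripper bar, and agrees with the estimate. I'll move until it is clear of the bar and refine numerically.

>>> send_rows([
  {"x":-2.2,"y":-2.4,"z":-1,"rx":0,"ry":0,"rz":0,"jaw":7},
  {"x":-2.2,"y":-2.4,"z":-1,"rx":0,"ry":0,"rz":0,"jaw":7},
  {"x":0,"y":0,"z":0,"rx":0,"ry":0,"rz":0,"jaw":7},
  {"x":0,"y":0,"z":0,"rx":0,"ry":0,"rz":0,"jaw":7},
  {"x":0,"y":0,"z":0,"rx":0,"ry":0,"rz":0,"jaw":7},
])

```text
clock: 16.0
tool_pos: [0.4613, -0.2663, 0.2392]
eef_rot: [0.619, 0.785, 0.001, -0.001]
contact_force: [0.1, 0.3, 0.3]
opening: 0.79
finger_force: 0.0
```

Run:
```python
from h import *
s=st();shot('wrist','w6.png');c=cam('w6')
im=cv2.imread('pics/w6.png');hsv=cv2.cvtColor(im,cv2.COLOR_BGR2HSV)
m=cv2.inRange(hsv,(100,120,60),(125,255,255));n,l,stt,ce=cv2.connectedComponentsWithStats(m)
for i in range(1,n):
    if stt[i,4]>60: print(stt[i],ce[i],px(c,*ce[i],.108))
print('pred',proj(c,[.468,-.312,.11]),delta([.468,-.312,.13],s))
```

```text
{'clock': 16.0, 'q': [0.4742, 0.5802, -0.058, 1.8598, 0.0465, 0.7037, 0.6261], 'tool_pos': [0.4613, -0.2663, 0.2392], 'eef_rot': [0.619, 0.7854, 0.0007, -0.0006], 'contact_force': [0.0662, 0.2917, 0.266], 'opening': 0.79, 'finger_force': 0.0}
[211 216  21  19 130] [224.39230769 222.30769231] [ 0.37829522 -0.31403707  0.108     ]
[204 222  24  22  71] [212.28169014 235.85915493] [ 0.3691679  -0.33014005  0.108     ]
[308 228  22  12 103] [318.85436893 231.90291262] [ 0.46594656 -0.30297401  0.108     ]
[306 243  26  13  68] [318.38235294 250.66176471] [ 0.46988284 -0.32177878  0.108     ]
[298 322  24  16  96] [309.82291667 328.8125    ] [ 0.48132319 -0.40973027  0.108     ]
pred (np.float64(318.7625589575647), np.float64(241.88229147898653)) [-4.62 -0.42 10.91]
```

The cap spans rows 228–256 and is centred at (319,242), exactly as predicted. I'll descend in steps.

>>> send_rows([
  {"x":-2.3,"y":-0.2,"z":1,"rx":0,"ry":0,"rz":0,"jaw":7},
  {"x":-2.3,"y":-0.2,"z":2,"rx":0,"ry":0,"rz":0,"jaw":7},
  {"x":0,"y":0,"z":4,"rx":0,"ry":0,"rz":0,"jaw":7},
  {"x":0,"y":0,"z":2.5,"rx":0,"ry":0,"rz":0,"jaw":7},
  {"x":0,"y":0,"z":0,"rx":0,"ry":0,"rz":0,"jaw":7},
])

```text
clock: 16.55
tool_pos: [0.4656, -0.3117, 0.1413]
eef_rot: [0.62, 0.785, 0.0, -0.004]
contact_force: [0.6, 0.2, 0.2]
opening: 0.797
finger_force: 0.0
```

>>> send_rows([
  {"x":0,"y":0,"z":0,"rx":0,"ry":0,"rz":0,"jaw":7},
  {"x":0,"y":0,"z":0,"rx":0,"ry":0,"rz":0,"jaw":7},
  {"x":0,"y":0,"z":0,"rx":0,"ry":0,"rz":0,"jaw":7},
  {"x":0,"y":0,"z":0,"rx":0,"ry":0,"rz":0,"jaw":7},
  {"x":0,"y":0,"z":0,"rx":0,"ry":0,"rz":0,"jaw":7},
])

```text
clock: 17.05
tool_pos: [0.4671, -0.3147, 0.1454]
eef_rot: [0.621, 0.784, 0.0, 0.001]
contact_force: [-0.3, 0.5, 0.9]
opening: 0.792
finger_force: 0.0
```

Run:
```python
from h import *
s=st();print(delta([.468,-.312,.061],s))
```

```text
{'clock': 17.05, 'q': [0.5411, 0.7537, -0.0509, 1.8529, 0.0683, 0.5355, 0.6772], 'tool_pos': [0.4671, -0.3147, 0.1454], 'eef_rot': [0.6205, 0.7842, 0.0001, 0.0006], 'contact_force': [-0.3101, 0.536, 0.8806], 'opening': 0.7922, 'finger_force': 0.0}
[0.25 0.14 8.44]
```

>>> send_rows([
  {"x":0.2,"y":0.1,"z":1.5,"rx":0,"ry":0,"rz":0,"jaw":7},
  {"x":0,"y":0,"z":2.3,"rx":0,"ry":0,"rz":0,"jaw":7},
  {"x":0,"y":0,"z":2.3,"rx":0,"ry":0,"rz":0,"jaw":7},
  {"x":0,"y":0,"z":1.5,"rx":0,"ry":0,"rz":0,"jaw":7},
  {"x":0,"y":0,"z":0.6,"rx":0,"ry":0,"rz":0,"jaw":7},
], grip_force=5)

```text
clock: 17.55
tool_pos: [0.4668, -0.312, 0.0615]
eef_rot: [0.62, 0.784, -0.0, -0.001]
contact_force: [0.0, -0.5, 0.4]
opening: 0.791
finger_force: 0.0
```

>>> send_rows([
  {"x":0,"y":0,"z":0,"rx":0,"ry":0,"rz":0,"jaw":6.2},
  {"x":0,"y":0,"z":0,"rx":0,"ry":0,"rz":0,"jaw":5.6},
  {"x":0,"y":0,"z":0,"rx":0,"ry":0,"rz":0,"jaw":5},
  {"x":0,"y":0,"z":0,"rx":0,"ry":0,"rz":0,"jaw":4.6},
  {"x":0,"y":0,"z":0,"rx":0,"ry":0,"rz":0,"jaw":4},
], grip_force=5)

```text
clock: 18.05
tool_pos: [0.4677, -0.3127, 0.0635]
eef_rot: [0.621, 0.784, 0.0, 0.001]
contact_force: [-1.1, -0.5, 4.6]
opening: 0.538
finger_force: 5.0
```

>>> send_rows([
  {"x":0,"y":0,"z":0,"rx":0,"ry":0,"rz":0,"jaw":3.5},
  {"x":0,"y":0,"z":0,"rx":0,"ry":0,"rz":0,"jaw":3.5},
  {"x":0,"y":0,"z":0,"rx":0,"ry":0,"rz":0,"jaw":3.5},
  {"x":0,"y":0,"z":0,"rx":0,"ry":0,"rz":0,"jaw":3.5},
  {"x":0,"y":0,"z":0,"rx":0,"ry":0,"rz":0,"jaw":3.5},
], grip_force=22)

```text
clock: 18.55
tool_pos: [0.4677, -0.3128, 0.0635]
eef_rot: [0.621, 0.784, 0.0, 0.001]
contact_force: [-0.3, -0.4, 6.6]
opening: 0.54
finger_force: 22.0
```

The sample is held (47.5 mm opening). I'll lift and carry it over to the cup.

>>> send_rows([
  {"x":0,"y":0,"z":-1,"rx":0,"ry":0,"rz":0,"jaw":3.5},
  {"x":0,"y":0,"z":-2.5,"rx":0,"ry":0,"rz":0,"jaw":3.5},
  {"x":0,"y":0,"z":-3.5,"rx":0,"ry":0,"rz":0,"jaw":3.5},
  {"x":0,"y":0,"z":-4,"rx":0,"ry":0,"rz":0,"jaw":3.5},
  {"x":0,"y":0,"z":-4,"rx":0,"ry":0,"rz":0,"jaw":3.5},
])

```text
clock: 19.05
tool_pos: [0.4665, -0.3118, 0.214]
eef_rot: [0.62, 0.784, -0.0, -0.001]
contact_force: [-0.0, -0.1, -2.6]
opening: 0.53
finger_force: 22.0
```

Run:
```python
from h import *
s=st();print(delta([.5992,.1455,.21],s))
```

```text
{'clock': 19.05, 'q': [0.5429, 0.6495, -0.0597, 1.802, 0.0561, 0.6936, 0.6843], 'tool_pos': [0.4665, -0.3118, 0.214], 'eef_rot': [0.6204, 0.7843, -0.0001, -0.0009], 'contact_force': [-0.0357, -0.0622, -2.6387], 'opening': 0.5305, 'finger_force': 21.9945}
[41.45 23.44  0.43]
```

>>> send_rows([
  {"x":1.5,"y":0.8,"z":-0.5,"rx":0,"ry":0,"rz":0,"jaw":3.5},
  {"x":3,"y":1.7,"z":-0.5,"rx":0,"ry":0,"rz":0,"jaw":3.5},
  {"x":3.5,"y":2,"z":0,"rx":0,"ry":0,"rz":0,"jaw":3.5},
  {"x":3.5,"y":2,"z":0,"rx":0,"ry":0,"rz":0,"jaw":3.5},
  {"x":3.5,"y":2,"z":0,"rx":0,"ry":0,"rz":0,"jaw":3.5},
])

```text
clock: 19.55
tool_pos: [0.5152, -0.1452, 0.2229]
eef_rot: [0.621, 0.784, -0.0, -0.0]
contact_force: [0.7, -1.2, -2.1]
opening: 0.536
finger_force: 22.0
```

>>> send_rows([
  {"x":3.5,"y":2,"z":0,"rx":0,"ry":0,"rz":0,"jaw":3.5},
  {"x":3.5,"y":2,"z":0,"rx":0,"ry":0,"rz":0,"jaw":3.5},
  {"x":3.5,"y":2,"z":0,"rx":0,"ry":0,"rz":0,"jaw":3.5},
  {"x":3.5,"y":2,"z":0,"rx":0,"ry":0,"rz":0,"jaw":3.5},
  {"x":3.5,"y":2,"z":0,"rx":0,"ry":0,"rz":0,"jaw":3.5},
])

```text
clock: 20.05
tool_pos: [0.5721, 0.0481, 0.2228]
eef_rot: [0.62, 0.784, -0.0, -0.0]
contact_force: [0.4, -1.1, -2.8]
opening: 0.536
finger_force: 22.0
```

>>> send_rows([
  {"x":3.5,"y":2,"z":0,"rx":0,"ry":0,"rz":0,"jaw":3.5},
  {"x":2.5,"y":1.4,"z":0,"rx":0,"ry":0,"rz":0,"jaw":3.5},
  {"x":1.5,"y":0.8,"z":0,"rx":0,"ry":0,"rz":0,"jaw":3.5},
  {"x":0,"y":0,"z":0,"rx":0,"ry":0,"rz":0,"jaw":3.5},
  {"x":0,"y":0,"z":0,"rx":0,"ry":0,"rz":0,"jaw":3.5},
])

```text
clock: 20.55
tool_pos: [0.5956, 0.127, 0.2225]
eef_rot: [0.621, 0.784, -0.001, 0.0]
contact_force: [0.2, -0.2, -2.9]
opening: 0.534
finger_force: 22.0
```

Run:
```python
from h import *
s=st();print(delta([.5992,.1455,.14],s))
```

```text
{'clock': 20.55, 'q': [-0.3003, 0.6973, 0.0242, 1.6502, -0.0195, 0.7962, -0.0374], 'tool_pos': [0.5956, 0.127, 0.2225], 'eef_rot': [0.621, 0.7838, -0.0012, 0.0001], 'contact_force': [0.205, -0.1609, -2.8954], 'opening': 0.5339, 'finger_force': 21.9944}
[1.73 0.79 8.25]
```

>>> send_rows([
  {"x":0.8,"y":0.4,"z":1,"rx":0,"ry":0,"rz":0,"jaw":3.5},
  {"x":0.85,"y":0.37,"z":2.5,"rx":0,"ry":0,"rz":0,"jaw":3.5},
  {"x":0,"y":0,"z":2.5,"rx":0,"ry":0,"rz":0,"jaw":3.5},
  {"x":0,"y":0,"z":1.5,"rx":0,"ry":0,"rz":0,"jaw":3.5},
  {"x":0,"y":0,"z":0.5,"rx":0,"ry":0,"rz":0,"jaw":3.5},
])

```text
clock: 21.05
tool_pos: [0.5985, 0.1452, 0.1403]
eef_rot: [0.621, 0.784, -0.002, -0.001]
contact_force: [-1.1, -0.4, -2.5]
opening: 0.531
finger_force: 22.0
```

>>> send_rows([
  {"x":0,"y":0,"z":0,"rx":0,"ry":0,"rz":0,"jaw":3.5},
  {"x":0,"y":0,"z":0,"rx":0,"ry":0,"rz":0,"jaw":3.5},
  {"x":0,"y":0,"z":0,"rx":0,"ry":0,"rz":0,"jaw":3.5},
  {"x":0,"y":0,"z":0,"rx":0,"ry":0,"rz":0,"jaw":3.5},
  {"x":0,"y":0,"z":0,"rx":0,"ry":0,"rz":0,"jaw":3.5},
])

```text
clock: 21.55
tool_pos: [0.6003, 0.1471, 0.1433]
eef_rot: [0.621, 0.784, 0.0, 0.0]
contact_force: [0.9, 0.2, -3.0]
opening: 0.533
finger_force: 22.0
```

Run:
```python
from h import *
a=[shot(n,'p_%s.png'%n)['img'][:,:,::-1] for n in('side','wrist')]
s=st();print(delta(list((np.array([.5992,.1455,.1075])-.0007*SY)),s))
c=cam('p_side')
for p in([.5992,.1455,.064],[*s['tool_pos'][:2],s['tool_pos'][2]-.0635]):print(proj(c,p))
cr=cv2.resize(a[0][130:230,270:390],(720,600),interpolation=cv2.INTER_CUBIC);cv2.imwrite('pics/p_c.png',cr)
```

```text
{'clock': 21.65, 'q': [-0.325, 0.8135, 0.0183, 1.6863, -0.0223, 0.6413, -0.0626], 'tool_pos': [0.6001, 0.1471, 0.143], 'eef_rot': [0.6205, 0.7842, 0.0003, 0.0001], 'contact_force': [0.1516, -0.3278, -3.5234], 'opening': 0.5293, 'finger_force': 21.9945}
[-0.2  -0.13  3.55]
(np.float64(324.7613458965331), np.float64(183.7697945507576))
(np.float64(324.7323681952226), np.float64(179.44534443847238))
```

View pics/p_c.png

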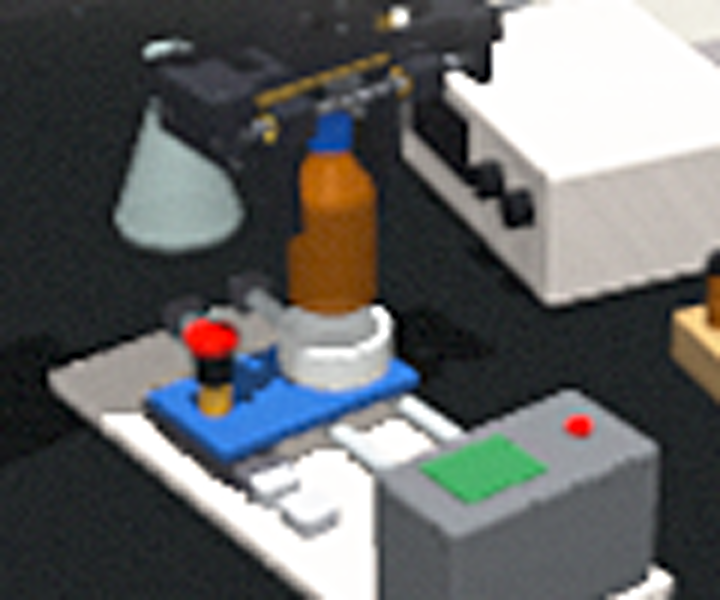

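The bottle hangs upright just over the cup, bottom at about (334,300) and cup at (336,340); the knob is down at (212,340). I'll correct 2 mm and lower.

>>> send_rows([
  {"x":-0.2,"y":-0.1,"z":0,"rx":0,"ry":0,"rz":0,"jaw":3.5},
  {"x":0,"y":0,"z":0.5,"rx":0,"ry":0,"rz":0,"jaw":3.5},
  {"x":0,"y":0,"z":0.5,"rx":0,"ry":0,"rz":0,"jaw":3.5},
  {"x":0,"y":0,"z":0.5,"rx":0,"ry":0,"rz":0,"jaw":3.5},
  {"x":0,"y":0,"z":0.5,"rx":0,"ry":0,"rz":0,"jaw":3.5},
])

```text
clock: 22.15
tool_pos: [0.5992, 0.1448, 0.122]
eef_rot: [0.62, 0.784, -0.0, -0.0]
contact_force: [-0.2, -0.3, -1.9]
opening: 0.533
finger_force: 22.0
```

>>> send_rows([
  {"x":0,"y":0,"z":0.3,"rx":0,"ry":0,"rz":0,"jaw":3.5},
  {"x":0,"y":0,"z":0.3,"rx":0,"ry":0,"rz":0,"jaw":3.5},
  {"x":0,"y":0,"z":0.2,"rx":0,"ry":0,"rz":0,"jaw":3.5},
  {"x":0,"y":0,"z":0.2,"rx":0,"ry":0,"rz":0,"jaw":3.5},
  {"x":0,"y":0,"z":0.1,"rx":0,"ry":0,"rz":0,"jaw":3.5},
])

```text
clock: 22.65
tool_pos: [0.5994, 0.1448, 0.1116]
eef_rot: [0.621, 0.784, 0.0, -0.0]
contact_force: [-0.2, 0.5, -3.3]
opening: 0.536
finger_force: 22.0
```

Inside the rim without contact. Lowering slowly to the floor.

>>> send_rows([
  {"x":0,"y":0,"z":0.1,"rx":0,"ry":0,"rz":0,"jaw":3.5},
  {"x":0,"y":0,"z":0.1,"rx":0,"ry":0,"rz":0,"jaw":3.5},
  {"x":0,"y":0,"z":0.1,"rx":0,"ry":0,"rz":0,"jaw":3.5},
  {"x":0,"y":0,"z":0.05,"rx":0,"ry":0,"rz":0,"jaw":3.5},
  {"x":0,"y":0,"z":0,"rx":0,"ry":0,"rz":0,"jaw":3.5},
])

```text
clock: 23.15
tool_pos: [0.5994, 0.1448, 0.1081]
eef_rot: [0.621, 0.784, -0.0, -0.0]
contact_force: [-0.8, -0.8, -2.0]
opening: 0.536
finger_force: 22.0
```

>>> send_rows([
  {"x":0,"y":0,"z":0.05,"rx":0,"ry":0,"rz":0,"jaw":3.5},
  {"x":0,"y":0,"z":0.05,"rx":0,"ry":0,"rz":0,"jaw":3.5},
  {"x":0,"y":0,"z":0.05,"rx":0,"ry":0,"rz":0,"jaw":3.5},
  {"x":0,"y":0,"z":0,"rx":0,"ry":0,"rz":0,"jaw":3.5},
  {"x":0,"y":0,"z":0,"rx":0,"ry":0,"rz":0,"jaw":3.5},
])

```text
clock: 23.65
tool_pos: [0.5995, 0.1448, 0.1075]
eef_rot: [0.621, 0.784, 0.0, 0.0]
contact_force: [-1.9, -0.3, 5.4]
opening: 0.536
finger_force: 22.0
```

Seated, at the predicted height with the force reversed. Release and rise.

>>> send_rows([
  {"x":0,"y":0,"z":-0.05,"rx":0,"ry":0,"rz":0,"jaw":4.8},
  {"x":0,"y":0,"z":0,"rx":0,"ry":0,"rz":0,"jaw":5.4},
  {"x":0,"y":0,"z":0,"rx":0,"ry":0,"rz":0,"jaw":6.2},
  {"x":0,"y":0,"z":0,"rx":0,"ry":0,"rz":0,"jaw":7},
  {"x":0,"y":0,"z":0,"rx":0,"ry":0,"rz":0,"jaw":7},
], grip_force=5)

```text
clock: 24.15
tool_pos: [0.5995, 0.1448, 0.1071]
eef_rot: [0.621, 0.784, 0.0, 0.0]
contact_force: [1.2, 0.3, -0.2]
opening: 0.795
finger_force: 0.0
```

>>> send_rows([
  {"x":0,"y":0,"z":-1.5,"rx":0,"ry":0,"rz":0,"jaw":7},
  {"x":0,"y":0,"z":-3,"rx":0,"ry":0,"rz":0,"jaw":7},
  {"x":0,"y":0,"z":-3,"rx":0,"ry":0,"rz":0,"jaw":7},
  {"x":0,"y":0,"z":-3,"rx":0,"ry":0,"rz":0,"jaw":7},
  {"x":0,"y":0,"z":-3,"rx":0,"ry":0,"rz":0,"jaw":7},
])

```text
clock: 24.65
tool_pos: [0.5995, 0.1447, 0.2447]
eef_rot: [0.621, 0.784, 0.0, 0.0]
contact_force: [1.3, 0.5, -0.3]
opening: 0.794
finger_force: 0.0
```

>>> send_rows([
  {"x":-3,"y":0,"z":0,"rx":0,"ry":0,"rz":0,"jaw":7},
  {"x":-3,"y":0,"z":0,"rx":0,"ry":0,"rz":0,"jaw":7},
  {"x":0,"y":0,"z":0,"rx":0,"ry":0,"rz":0,"jaw":7},
  {"x":0,"y":0,"z":0,"rx":0,"ry":0,"rz":0,"jaw":7},
  {"x":0,"y":0,"z":0,"rx":0,"ry":0,"rz":0,"jaw":7},
])

```text
clock: 25.15
tool_pos: [0.6129, 0.088, 0.2426]
eef_rot: [0.62, 0.785, 0.001, -0.0]
contact_force: [-0.8, -0.1, -0.4]
opening: 0.794
finger_force: 0.0
```

Run:
```python
from h import *
s=st()
for n in('side','wrist'):
    shot(n,'f_%s.png'%n);c=cam('f_'+n);im=cv2.imread('pics/f_%s.png'%n);hsv=cv2.cvtColor(im,cv2.COLOR_BGR2HSV)
    for nm,lo,hi,ar in(('cap',(100,120,40),(125,255,255),15),('red',(0,150,60),(8,255,255),15)):
        m=cv2.inRange(hsv,lo,hi);k,l,t,ce=cv2.connectedComponentsWithStats(m)
        print(n,nm,[(t[i].tolist(),ce[i].round(1).tolist()) for i in range(1,k) if t[i,4]>ar])
    print('pred cap',proj(c,[.5992,.1455,.154]),proj(c,[.5992,.1455,.147]),'knob',proj(c,[.5219,.1263,.085]),proj(c,[.5219,.1263,.093]))
```

```text
{'clock': 25.15, 'q': [-0.2261, 0.6856, 0.0176, 1.5988, -0.0166, 0.857, 0.0321], 'tool_pos': [0.6129, 0.088, 0.2426], 'eef_rot': [0.6199, 0.7847, 0.0006, -0.0004], 'contact_force': [-0.7876, -0.1453, -0.4233], 'opening': 0.7942, 'finger_force': 0.0}
side cap [([321, 158, 8, 8, 55], [324.5, 161.3]), ([295, 188, 45, 19, 332], [314.2, 197.4]), ([307, 277, 11, 12, 107], [312.0, 282.4]), ([364, 287, 12, 11, 113], [369.4, 291.9]), ([391, 334, 136, 66, 6180], [458.8, 374.2]), ([586, 395, 9, 5, 22], [591.1, 397.7])]
side red [([301, 184, 8, 6, 38], [304.8, 186.3]), ([486, 243, 14, 12, 141], [492.7, 248.4]), ([499, 277, 107, 107, 6578], [551.6, 330.0])]
pred cap (np.float64(324.1712555650612), np.float64(159.70304196409253)) (np.float64(324.2184833995777), np.float64(161.62922266540704)) knob (np.float64(304.70156225026443), np.float64(186.02493653704826)) (np.float64(304.5923016508305), np.float64(183.88100054763925))
wrist cap [([230, 89, 122, 73, 4506], [276.8, 123.1]), ([309, 117, 30, 31, 712], [323.3, 131.7])]
wrist red [([221, 113, 34, 30, 744], [237.3, 128.0]), ([321, 322, 12, 8, 79], [326.5, 324.9])]
pred cap (np.float64(322.7835778098261), np.float64(129.6062859586553)) (np.float64(322.8081391336598), np.float64(129.14893375716946)) knob (np.float64(237.99726384543123), np.float64(127.00600161026934)) (np.float64(235.61483621401078), np.float64(127.35772522852831))
```

The side and wrist pictures both show the bottle upright in the cup and the pin down. Handing in.

```bash
python3 -c "
from plant import *
print(finish_job())"
```

```text
the job is handed in; nothing more can be done
None
```

The shuttle is pinned in its next hole, about 70 mm along with the pin snapped in by its own spring, and the blue-capped amber bottle stands released and upright in the cup; I handed the job in at about 25 s and no verdict was returned.

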